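Measure the salt shaker in the calliper gauge

ROBOT

A 6-joint arm with a two-finger parallel gripper is mounted at the origin on a cart in front of the work surface, level with it; the furniture and walls round the work are solid. World frame = base frame: x ahead of the robot, y to its left, z up, the work surface at z = 0. Lengths are in m, angles in rad, forces in N, time in s.
With the tool pointing down it reaches from about 0.275 to 0.875 m from the base axis. Payload 12.5 kg.
Tool frame: the origin (TCP) lies on the mounting face of the last link; the fingertips stand 173 mm ahead of it and the grasp point (between the pads) lies 155 mm ahead of it; z points along the fingers, y is the line along which they close (so a half turn about z gives the same grasp; the last joint's range is limited). The gripper opens to 85 mm and grips with 20 to 120 N. Pads are 22 mm wide; open, the fingers measure 114 mm over their backs; the gripper's body (76 mm by 85 mm) begins 54 mm behind the grasp point. The pads swing forward as they close: fully open they stand 13 mm farther back than shut.
Start: joints at [-1.244, 0.351, 1.652, -0, 1.139, -0.085], TCP at [0.22, -0.504, 0.405] pointing down, gripper open.
Joint ranges: [-2.75, 2.75], [-0.79, 2.1], [0.01, 2.65], [-1.57, 4.71], [0.07, 3.14], [-2.87, 2.87]. Speed limits (rad/s): [2.22, 2.22, 2.79, 3.14, 3.14, 3.14].

INTERFACE

Orientations are given as a rotation vector (axis times angle).
In Python, from workcell import * gives the robot as it stands. The module is installed in compiled form; this text tells all that it offers. Calls block until the motion is done:
- reach(position, orientation): joint-space move of the TCP to a pose.
- move_linear(position, vel=0.15, orientation=None, contact_N=None): straight line of the TCP; orientation=None keeps the orientation; vel is the mean speed in m/s. With contact_N (N) it stops when the force on the tool has changed by that much, and returns True; else False.
- movej(angles): joint-space move.
- move_gripper(opening, effort=None): opening from 0.0 (shut) to 1.0 (fully open); effort is the grip in N (None keeps the last); returns when the fingers have stopped.
- dwell(seconds).
- solve_ik(position, orientation): joint angles nearest the present ones, or None.
- get_obs(): the state.
- camera(name): name is "scene" or "top" or "wrist"; returns a dict with "frame" (384x512x3 uint8, red, green, blue), "fx", "fy", "cx", "cy" (pixels), "rvec" (rotation vector, rad) and "tvec" (3), from world to camera coordinates, as OpenCV has them. Camera axes: x right, y down, z forward; pixel columns grow to the right and rows downward; lengths in m; the calibration is good to about 2 mm. A picture is of the moment at which its call begins. There is no depth.
A pose or a line that the arm cannot do raises IKError and nothing moves.
- hand_in(): hands the job in; it is judged then, once.
Trained networks look in a picture, given as the dict that the camera call returned (one of the last four; its "shot" number tells which), for a name from the list of things; names that differ only in an ending like _2 or _b are one class to them, and where a whole thing is asked for, a point or a joint stands for the part that bears it (a point fixed in the world has none). Each returns a list of dicts, best first, with "conf" (0 to 1); they miss things now and then, are a little off and sometimes report something else, mostly with a low value. They report only what shows in the picture. A call takes as long as a camera call. They do not tell look-alikes from the thing itself.
- look_for(picture, name): "at" ([column, row] in pixels, amid what is visible of it).
- tip_of(picture, name): "at" ([column, row] in pixels: a listed point, or the origin of a listed thing).
The state is a dict: "clock": time; "joints": joint angles; "joint_vel": joint speeds; "effort": joint torques, N m; "position": TCP position; "eef_rot": TCP orientation; "force": force on the tool from outside, world axes, zero at the start; "wrist_torque": the same for the moment, N m; "finger_gap": opening from 0.0 (shut) to 1.0 (fully open); "grasp_force": force on a finger pad.
Only numpy, scipy, OpenCV 4.12 (cv2) and the standard library are available. Lean on these libraries where they do the work, as an engineer would, in place of code of your own. Each camera call takes 0.05 s, during which the arm holds its last target. There are 200 camera calls.

TASK

Measure the salt shaker that stands near you with the candle and the jam jar (not the one at the far edge of the table): stand it upright on the bed of the calliper gauge, midway across between the open jaws. Then slide the jaw with the knob shut on it until the sprung jaw opposite has clearly given way, about half of its travel and not back to its stop. Let go and leave the shaker clasped there, without knocking the candle or the jam jar about.

Things in the scene. Friction and masses are not known exactly. Their poses are not given: they have to be found in the camera images.
- shaker_mid (a point): Centre (half-way up) of the salt shaker: a small clear glass shaker with a grey domed cap, round, 44 mm across and 90 mm tall, about 0.1 kg, standing upright and loose; z axis up. It is the smallest of three upright things that change places (the others: cream candle, jam jar). Another salt shaker at the table's far edge is furniture: ignore it.
- gauge: Fixed gauge: pale wood base 90x310x14 mm, steel jaw plates 60 mm wide, tops 58 mm up. Origin: underside of base, in the jaw gap, on the middle line; z up, y = sliding direction from knobbed jaw to sprung jaw. Bed at z = 14 mm. Sprung jaw's face at y = +50 mm at rest; its housing at y = 92 to 126, 60 mm high. Sliding jaw's face starts at y = -60 to -40 mm (open gap 90 to 110 mm).
- knob (a point): Mid-grip of the upright steel post (18 mm diameter) on the sliding carriage, 72 mm above the table; straight from 50 to 87 mm; carriage below it 41 mm high. Axes as the gauge's. The sliding jaw's face is 55 mm ahead (+y). Slides 110 mm to +y with 7 N drag, stays where left. Shaker just touching both jaws: knob at gauge y = -49 mm; beyond that the sprung jaw gives as much as the knob moves.
- sprung_jaw (a joint): How far the sprung jaw (steel plate without a knob) is pushed back towards its housing, in m: 0 at rest, 0.025 at its stop. A light spring, 1 N at rest to 5 N at the stop, pushes it out; the carriage's drag is stronger and holds it.
- candle: Bystander: thick cream-coloured candle, 61 mm across, 131 mm tall, upright. Origin at the centre of its underside.
- jam_jar: Bystander: jar of red jam with a pale lid, 66 mm across, 90 mm tall, upright. Origin at the centre of its underside.
Not all that is in view belongs to the job. What is shaped like the part that bears shaker_mid but pink is not meant.

How it is judged:
On the way, in this order (a step that is already met when the one before it is completed fails the run):
1. the shaker stands upright on the bed between the jaws (angle between shaker_mid's own z axis and vertical below 0.17 rad and z of shaker_mid in the frame of gauge between 0.053 and 0.065 m and x of shaker_mid in the frame of gauge between -0.025 and 0.025 m and y of shaker_mid in the frame of gauge below 0.055 m and y of shaker_mid in the frame of knob above 0.07 m), for 0.2 s.
2. the sliding jaw has closed on the shaker and the sprung jaw has given way by 4 mm or more (value of joint sprung_jaw above 0.004 m and y of shaker_mid in the frame of knob below 0.083 m), for 0.2 s.
At the end, for the whole second after the job is handed in: The shaker stands upright (within 10 degrees) on the bed, within 25 mm of the gauge's middle line, with the sliding jaw against it (within 6 mm) and the sprung jaw pushed back by 4 to 22 mm of its 25 mm (all of step 2 and value of joint sprung_jaw below 0.022 m and angle between shaker_mid's own z axis and vertical below 0.17 rad and z of shaker_mid in the frame of gauge between 0.053 and 0.065 m and x of shaker_mid in the frame of gauge between -0.025 and 0.025 m); the robot touches nothing.
It fails at once if the candle is moved more than 40 mm (distance of candle from where it was at the start of the episode above 0.04 m).
It fails at once if the jam jar is moved more than 40 mm (distance of jam_jar from where it was at the start of the episode above 0.04 m).
It also fails if it takes over 51 s, if anything falls off the work surface, if the arm or the gripper's body presses on something with over 40 N, if the wrist force passes 120 N, or if a joint passes its speed limit or range.

## Working session

There is one attempt and no reset: what is moved stays moved. The work goes in short steps, each a Python script; the robot and the scene stay as the last script left them, time stands still between calls to the robot, and variables do not carry over. Pictures are saved under pics/ and viewed, at most 10 in all, crops included, and the job is handed in when it is done.

```bash
mkdir -p pics; cat > h.py <<'E'
from workcell import *
import numpy as np, cv2
from scipy.spatial.transform import Rotation as R
def ray(p,uv):
    M=R.from_rotvec(np.ravel(p["rvec"])).as_matrix(); c=-M.T@np.ravel(p["tvec"])
    d=M.T@np.array([(uv[0]-p["cx"])/p["fx"],(uv[1]-p["cy"])/p["fy"],1.]); return c,d/np.linalg.norm(d)
def atz(p,uv,z):
    c,d=ray(p,uv); return c+d*(z-c[2])/d[2]
def tri(rs):
    A=sum(np.eye(3)-np.outer(d,d) for c,d in rs); b=sum((np.eye(3)-np.outer(d,d))@c for c,d in rs)
    X=np.linalg.solve(A,b); return X,[np.linalg.norm(np.cross(X-c,d)) for c,d in rs]
def proj(p,X): return cv2.projectPoints(np.array(X,float).reshape(-1,1,3),np.ravel(p["rvec"]),np.ravel(p["tvec"]),np.array([[p["fx"],0,p["cx"]],[0,p["fy"],p["cy"]],[0,0,1.]]),None)[0].reshape(-1,2)
def save(p,n): cv2.imwrite("pics/"+n,cv2.cvtColor(p["frame"],cv2.COLOR_RGB2BGR))
E
cat > a.py <<'E'
from h import *
np.set_printoptions(precision=4,suppress=True)
P={n:camera(n) for n in("scene","top","wrist")}
for n,p in P.items():
    save(p,n+"0.png"); print(n,"cam",ray(p,(p["cx"],p["cy"])))
    for t,z in(("shaker_mid",.045),("gauge",0),("knob",.072),("candle",0),("jam_jar",0)):
        for r in tip_of(p,t): print(n,t,np.round(r["at"],1),round(r["conf"],2),atz(p,r["at"],z))
im=np.hstack([cv2.imread("pics/scene0.png"),cv2.imread("pics/top0.png")]) 
cv2.imwrite("pics/v0.png",np.vstack([cv2.imread("pics/scene0.png"),cv2.imread("pics/top0.png")])[:, :])
print(get_obs()["clock"],get_obs()["eef_rot"],get_obs()["force"])
E
python3 a.py
```

```text
scene cam (array([-0.1025,  0.5212,  0.8639]), array([ 0.549 , -0.4057, -0.7308]))
scene shaker_mid [233.  190.2] 0.93 [0.556  0.1275 0.045 ]
scene shaker_mid [166.6 217.3] 0.91 [0.5749 0.2978 0.045 ]
scene shaker_mid [196.1 199.5] 0.68 [0.5825 0.2151 0.045 ]
scene gauge [332.6 174.5] 0.59 [ 0.4844 -0.1383  0.    ]
scene knob [365.1 141.1] 0.68 [ 0.4773 -0.2346  0.072 ]
scene candle [242.5 250.8] 0.98 [0.4222 0.1931 0.    ]
scene jam_jar [165.9 272. ] 0.87 [ 0.4745  0.3608 -0.    ]
top cam (array([0.3498, 0.0741, 0.9899]), array([ 0.1754, -0.0134, -0.9844]))
top shaker_mid [224.8 174.8] 0.87 [0.5557 0.1315 0.045 ]
top shaker_mid [192.7 165.2] 0.76 [0.5762 0.2074 0.045 ]
top shaker_mid [152.4 162.3] 0.71 [0.58   0.3016 0.045 ]
top gauge [336.5 210.6] 0.74 [ 0.4858 -0.1391  0.    ]
top knob [387.1 214. ] 0.78 [ 0.4718 -0.2375  0.072 ]
top knob [194.  164.5] 0.19 [0.5714 0.2007 0.072 ]
top candle [197.6 229.9] 0.61 [0.4291 0.1934 0.    ]
top jam_jar [128.8 209.4] 0.95 [0.4732 0.3605 0.    ]
wrist cam (array([ 0.2943, -0.4717,  0.3736]), array([-0.2895, -0.1256, -0.9489]))
0.9 [-3.0752 -0.6423 -0.    ] [-0.2572 -1.1901  0.3939]
```

View pics/scene0.png

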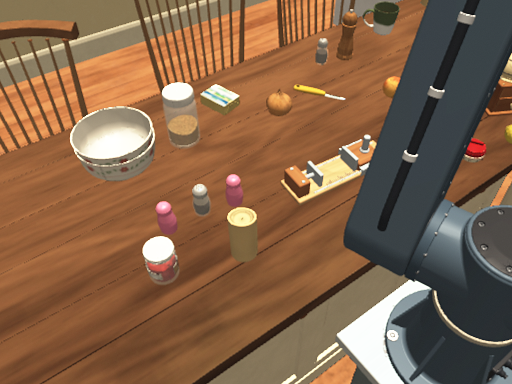

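View pics/top0.png

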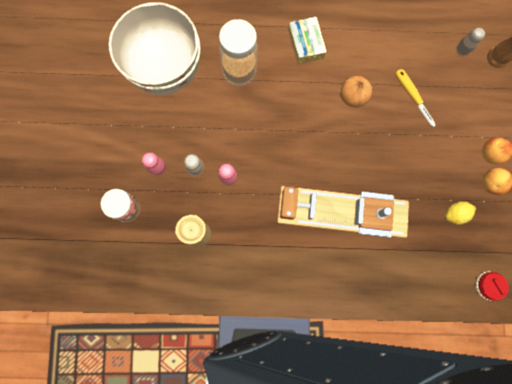

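The grey shaker stands at scene (201,199) / top (193,164), between two pink look-alikes. The candle is in front of it at top (190,230) and the jar at top (118,205). The gauge's knobbed jaw is towards -y, at top (387,213). Next I'll look at the gauge and the shaker from near with the wrist camera.

```bash
cat >> h.py <<'E'
def down(ang): # ang = world angle of gauge y = tool x
    x=np.array([np.cos(ang),np.sin(ang),0]); z=np.array([0,0,-1.]); return R.from_matrix(np.c_[x,np.cross(z,x),z]).as_rotvec()
E
cat > b.py <<'E'
from h import *
np.set_printoptions(precision=4,suppress=True)
a=np.arctan2(.0975,.0117); o=down(a)
for nm,xy,ts in(("g",(.478,-.19),(("gauge",0),("knob",.072))),("s",(.578,.209),(("shaker_mid",.045),))):
    reach([*xy,.40],o); dwell(.2); p=camera("wrist"); save(p,"w%s.png"%nm)
    print(nm,ray(p,(p["cx"],p["cy"])))
    for t,z in ts:
        for r in tip_of(p,t): print(t,np.round(r["at"],1),round(r["conf"],2),atz(p,r["at"],z))
    if nm=="g":
        np.save("wg.npy",{k:p[k] for k in p},allow_pickle=True)
    print(get_obs()["clock"],get_obs()["position"],get_obs()["joints"])
cv2.imwrite("pics/w1.png",np.hstack([cv2.resize(cv2.imread("pics/w%s.png"%n),(400,300)) for n in "gs"]))
E
python3 b.py
```

```text
g (array([ 0.4873, -0.1104,  0.3694]), array([-0.0376, -0.3135, -0.9489]))
gauge [253.8  94.6] 0.61 [ 0.4864 -0.1248  0.    ]
knob [256.3 213. ] 0.63 [ 0.4757 -0.2328  0.072 ]
2.7583 [ 0.4779 -0.1903  0.4   ] [-0.4695  0.2914  1.7477 -0.      1.1025 -0.3494]
s (array([0.5877, 0.2884, 0.3695]), array([-0.0374, -0.3135, -0.9489]))
shaker_mid [255.  162.2] 0.93 [0.5803 0.2102 0.045 ]
shaker_mid [240.3  69.9] 0.78 [0.5771 0.2992 0.045 ]
shaker_mid [245.2 237.7] 0.59 [0.5597 0.1272 0.045 ]
4.5833 [0.5781 0.2085 0.4001] [ 0.2703  0.4725  1.4805 -0.      1.1885  0.3905]
```

View pics/w1.png

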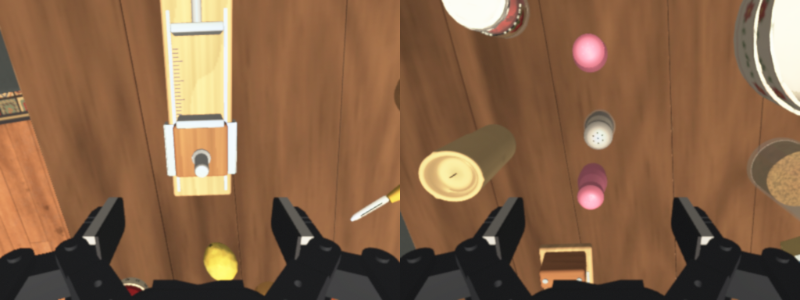

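Left half (gauge): the base is seen end on, with the knob at (202,160). Right half: the shaker is at (599,130), clear of both pink ones. I'll pick it and work out the gauge axis from the base ends.

```bash
cat > c.py <<'E'
from h import *
np.set_printoptions(precision=4,suppress=True)
p1=np.load("wg.npy",allow_pickle=True).item(); p2=camera("wrist")
A=[atz(p1,(u,249.6),.014) for u in(222.7,295.7)]; B=[atz(p2,(u,316),.014) for u in(179,247)]
print(A,B); a=np.mean(A,0);b=np.mean(B,0); d=b-a; print("len",np.linalg.norm(d),"ang",np.arctan2(d[1],d[0]))
o=down(np.arctan2(d[1],d[0]))
move_gripper(1.0,30)
move_linear([.579,.209,.28],vel=.25,orientation=o)
hit=move_linear([.579,.209,.205],vel=.1,contact_N=8)
print("hit",hit); move_gripper(0.,30); q=get_obs(); print(q["finger_gap"],q["grasp_force"],q["position"])
move_linear([.579,.209,.40],vel=.2); q=get_obs(); print(q["finger_gap"],q["grasp_force"],q["force"],q["clock"])
t=camera("top"); save(t,"t2.png"); 
E
python3 c.py
python3 - <<'E'
import cv2
i=cv2.imread("pics/t2.png")[60:280,100:430]; cv2.imwrite("pics/t2c.png",cv2.resize(i,None,fx=2.4,fy=2.4,interpolation=cv2.INTER_CUBIC))
E
```

```text
[array([ 0.4273, -0.2995,  0.014 ]), array([ 0.5154, -0.3102,  0.014 ])] [array([0.4565, 0.0098, 0.014 ]), array([ 0.5449, -0.0008,  0.014 ])]
len 0.3107305666922924 ang 1.4762723228283527
hit False
0.4523035517368946 29.5906344787727 [0.5791 0.2091 0.2056]
0.4506613374781962 29.85871050730566 [ 0.3357 -0.2175  0.0064] 8.0167
```

View pics/t2c.png

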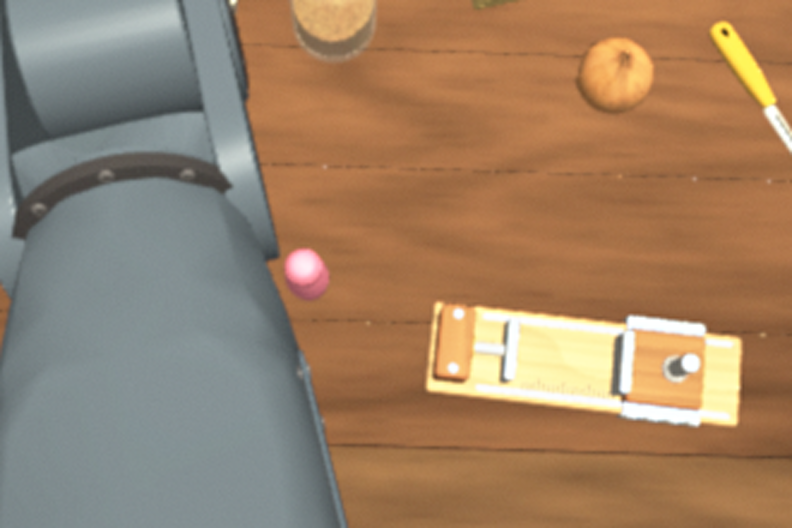

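The pick held. The two base ends measure 310.7 mm apart, which matches the 310 mm base. In the crop the sprung jaw's face is at (517,352), the sliding face at (619,362) and the knob top at (690,363). I'll convert these to gauge coordinates and check the grasp.

```bash
cat > d.py <<'E'
from h import *
np.set_printoptions(precision=4,suppress=True)
t=camera("top"); a=1.4763; ey=np.array([np.cos(a),np.sin(a)]); ex=np.array([ey[1],-ey[0]])
M=np.array([.4861,-.1502])
for n,u,v,z in(("sprung",517,352,.058),("slide",619,362,.058),("knob",690,363,.09),("endS",430,345,.014),("endK",741,382,.014),("house",475,345,.06)):
    X=atz(t,(100+u/2.4,60+v/2.4),z)[:2]-M; print(n,"x",X@ex,"y from base mid",X@ey)
k=tip_of(t,"knob"); print([(r["conf"],(atz(t,r["at"],.072)[:2]-M)@np.c_[ex,ey]) for r in k])
p=camera("wrist"); save(p,"w3.png"); q=get_obs(); print(q["finger_gap"],q["grasp_force"])
for r in tip_of(p,"shaker_mid"): print(r, atz(p,r["at"],.24))
p=camera("scene"); save(p,"s3.png")
for r in tip_of(p,"shaker_mid"): print(r, atz(p,r["at"],.24))
cv2.imwrite("pics/v3.png",np.hstack([cv2.resize(cv2.imread("pics/w3.png"),(400,300)),cv2.resize(cv2.imread("pics/s3.png"),(400,300))]))
E
python3 d.py
```

```text
sprung x -0.007500557063786721 y from base mid 0.07138902047011063
slide x -0.004859176217612711 y from base mid -0.025901083979896575
knob x -0.00280072504778499 y from base mid -0.08283112235204322
endS x -0.004333507873945982 y from base mid 0.15152493981796897
endK x -0.0024024447455684075 y from base mid -0.1594266301857657
house x -0.006162269231940813 y from base mid 0.11194168131477131
[(0.57, array([-0.0025, -0.0925]))]
0.45687958647877125 29.85952833841111
{'at': [252.3, 268.4], 'conf': 0.91} [0.5782 0.21   0.24  ]
{'at': [244.2, 68.0], 'conf': 0.78} [0.5832 0.2941 0.24  ]
{'at': [167.8, 213.4], 'conf': 0.92} [0.4203 0.3451 0.24  ]
{'at': [190.0, 135.2], 'conf': 0.87} [0.5819 0.2067 0.24  ]
{'at': [233.0, 188.4], 'conf': 0.62} [0.403  0.2187 0.24  ]
```

View pics/v3.png

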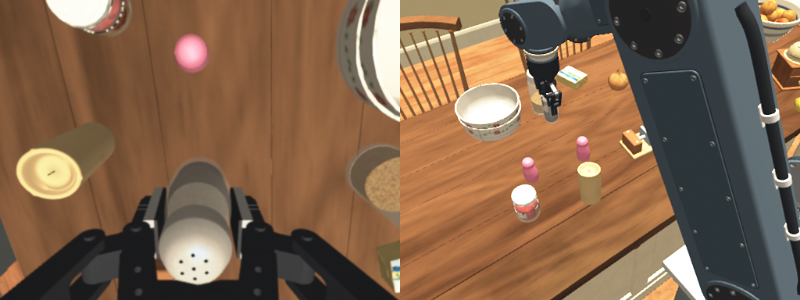

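The shaker is held upright at wrist (195,215), with everything else undisturbed. I'll place it on the bed now.

```bash
cat > e.py <<'E'
from h import *
np.set_printoptions(precision=4,suppress=True)
a=1.4763; ey=np.array([np.cos(a),np.sin(a)]); ex=np.array([ey[1],-ey[0]]); M=np.array([.4861,-.1502]); o=down(a)
P=M-.0025*ex+.024*ey
reach([*P,.40],o); move_linear([*P,.24],vel=.2); dwell(.2)
print("hit",move_linear([*P,.2175],vel=.03,contact_N=4)); q=get_obs(); print(q["position"],q["force"],q["finger_gap"])
move_gripper(.95,30); dwell(.2); move_linear([*P,.30],vel=.12)
K=M-.0026*ex-.083*ey
move_linear([*K,.36],vel=.25); dwell(.2)
print(get_obs()["clock"])
for n in("wrist","top"):
    p=camera(n); save(p,n+"4.png")
    for t,z in(("shaker_mid",.059),("knob",.072)):
        print(n,t,[(round(r["conf"],2),(atz(p,r["at"],z)[:2]-M)@np.c_[ex,ey]) for r in tip_of(p,t)])
i=cv2.imread("pics/top4.png")[130:260,270:430]
cv2.imwrite("pics/v4.png",np.hstack([cv2.resize(cv2.imread("pics/wrist4.png"),(430,325)),cv2.resize(i,(370,325))]))
E
python3 e.py
```

```text
hit True
[ 0.4858 -0.1262  0.2196] [-1.3522  0.8789  7.3041] 0.45449018746388165
13.8333
wrist shaker_mid [(0.63, array([-0.0013,  0.0232]))]
wrist knob [(0.91, array([-0.0008, -0.0811]))]
top shaker_mid [(0.91, array([0.0451, 0.4439])), (0.6, array([-0.0036,  0.022 ])), (0.55, array([0.0429, 0.2798])), (0.23, array([-0.0123,  0.0292]))]
top knob [(0.72, array([ 0.0009, -0.0871]))]
```

View pics/v4.png

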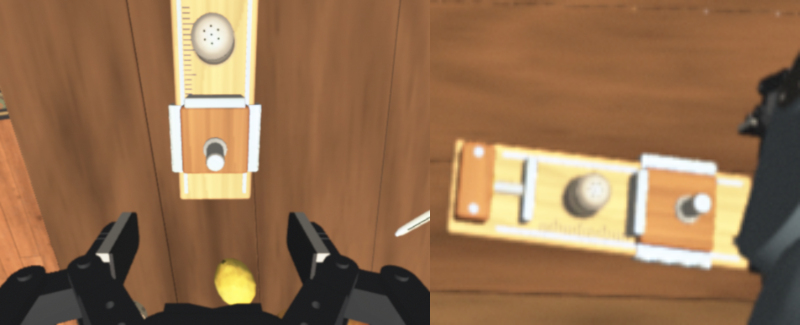

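The shaker stands on the bed between the jaws, at left (213,38) and right (590,193). The knob is at left (215,155). Next I'll grip the knob across the slide and push it shut.

```bash
cat > f.py <<'E'
from h import *
np.set_printoptions(precision=4,suppress=True)
a=1.4763; ey=np.array([np.cos(a),np.sin(a)]); ex=np.array([ey[1],-ey[0]]); M=np.array([.4861,-.1502]); o=down(a)
K=M-.001*ex-.083*ey
def g(): q=get_obs(); return (np.array(q["position"][:2])-M)@np.c_[ex,ey], np.array(q["force"]), q["finger_gap"], q["clock"]
move_linear([*K,.26],vel=.2,orientation=o)
print("hit",move_linear([*K,.229],vel=.06,contact_N=8)); move_gripper(0.,45); print(g())
for s in(.045,.056,.066):
    move_linear([*(K+s*ey),.229],vel=.04); print(s,g())
for n in("top","scene"):
    p=camera(n); save(p,n+"5.png")
    for t,z in(("shaker_mid",.059),("knob",.072)):
        print(n,t,[(round(r["conf"],2),(atz(p,r["at"],z)[:2]-M)@np.c_[ex,ey]) for r in tip_of(p,t)])
i=cv2.imread("pics/top5.png")[130:260,270:430]; j=cv2.imread("pics/scene5.png")[100:230,250:410]
cv2.imwrite("pics/v5.png",np.hstack([cv2.resize(i,(400,325)),cv2.resize(j,(400,325))]))
E
python3 f.py
```

```text
hit False
(array([-0.0011, -0.083 ]), array([-3.2911, -0.054 ,  5.6262]), 0.19417376706413497, 16.05)
0.045 (array([-0.0013, -0.0384]), array([-6.9091, -5.0481,  6.9342]), 0.194431058039111, 17.325)
0.056 (array([-0.0014, -0.0271]), array([-6.2273, -2.0047,  7.1543]), 0.1978685709764929, 17.75)
0.066 (array([-0.0014, -0.0172]), array([-7.0345, -2.5527,  7.5299]), 0.1933784692627391, 18.15)
top shaker_mid [(0.85, array([0.0493, 0.4562])), (0.73, array([-0.0051,  0.0672])), (0.71, array([0.0419, 0.2778]))]
top knob [(0.61, array([-0.0076, -0.0251]))]
scene shaker_mid [(0.94, array([0.0004, 0.0559])), (0.92, array([0.0343, 0.2837])), (0.64, array([0.0397, 0.4524]))]
scene knob []
```

View pics/v5.png

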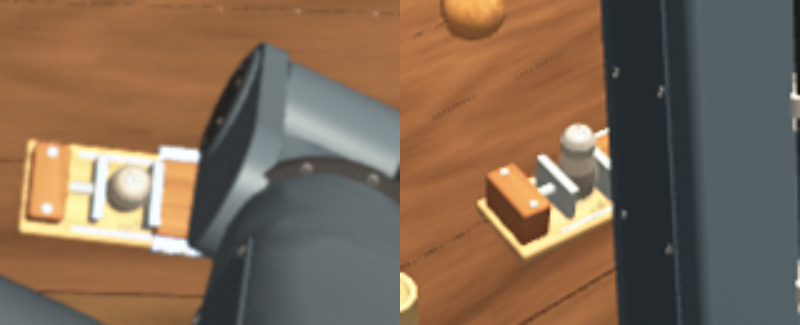

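The shaker (crop (128,187)) is clasped between the two plates. The sprung plate has moved from column 316 to about 311.6 in the full picture, about 10 mm. I'll add 2 mm, let go, back off and check.

```bash
cat > k.py <<'E'
from h import *
np.set_printoptions(precision=4,suppress=True)
a=1.4763; ey=np.array([np.cos(a),np.sin(a)]); ex=np.array([ey[1],-ey[0]]); M=np.array([.4861,-.1502])
K=M-.001*ex-.015*ey
move_linear([*K,.229],vel=.03); dwell(.2); move_gripper(.9,30); dwell(.2)
move_linear([*K,.34],vel=.1); reach([*(K-.1*ey),.40],down(a)); dwell(.3)
for n in("wrist","top"):
    p=camera(n); save(p,n+"6.png")
    for t,z in(("shaker_mid",.059),("knob",.072),("candle",0),("jam_jar",0)):
        print(n,t,[(round(r["conf"],2),(atz(p,r["at"],z)[:2]-M)@np.c_[ex,ey]) for r in tip_of(p,t)])
i=cv2.imread("pics/top6.png")[150:250,270:400]; j=cv2.imread("pics/top4.png")[150:250,270:400]
cv2.imwrite("pics/v6.png",np.hstack([cv2.resize(k,(400,308),interpolation=cv2.INTER_CUBIC) for k in(j,i)]))
print(get_obs()["clock"],get_obs()["force"])
E
python3 k.py
```

```text
wrist shaker_mid []
wrist knob [(0.74, array([-0.0027, -0.0138]))]
wrist candle []
wrist jam_jar []
top shaker_mid [(0.88, array([0.0509, 0.4511])), (0.85, array([-0.0045,  0.0643])), (0.54, array([0.0395, 0.2801]))]
top knob []
top candle [(0.67, array([-0.0885,  0.3371]))]
top jam_jar [(0.9, array([-0.0607,  0.5101]))]
22.3083 [ 0.349   0.0604 -0.1755]
```

View pics/v6.png

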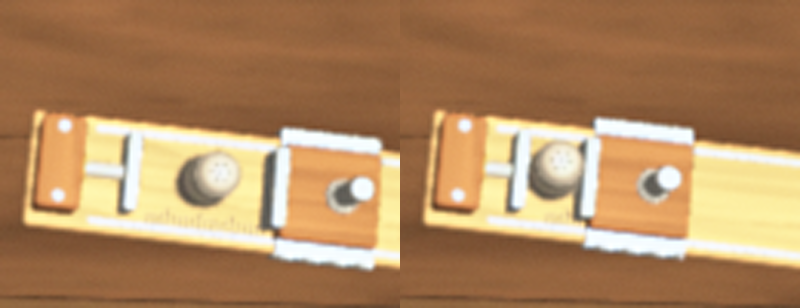

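The right half shows the shaker upright at (558,168), clasped by both plates. The sprung plate has moved from (133,170) to (518,170), about 10–11 mm, which is inside the 4–22 mm band. The gripper is clear, so I'm handing in.

```bash
python3 -c "
from workcell import *
print(hand_in())"
```

```text
the job is handed in; nothing more can be done
None
```

I handed the job in at about 22 s: the shaker stands upright on the gauge bed, clasped with the sprung jaw pushed back about 10–11 mm of its 25 mm; the arm is clear, and the candle and jar were not knocked.

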